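# Take the splice template out of the toggle-clamp jig

### The arm

A 6-joint arm with a two-finger parallel gripper is mounted at the origin on a cart in front of the work surface, level with it; the furniture and walls round the work are solid. World frame = base frame: x ahead of the robot, y to its left, z up, the work surface at z = 0. Lengths are in mm, angles in rad, forces in N, time in s.
With the tool pointing down it reaches from about 350 to 775 mm from the base axis. Payload 7.3 kg.
Tool frame: the origin (TCP) lies midway between the tips of the shut fingers; the grasp point (between the pads) lies 19 mm behind it; z points along the fingers, y is the line along which they close (so a half turn about z gives the same grasp; the last joint's range is limited). The gripper opens to 92 mm and grips with 3 to 60 N. Pads are 19 mm wide; open, the fingers measure 130 mm over their backs; the gripper's body (75 mm by 190 mm) begins 47 mm behind the grasp point.
Start: joints at [1.062, 0.342, 1.524, -0, 1.275, -0.146], TCP at [186.306, 490.851, 226.741] pointing down, gripper open.
Joint ranges: [-2.53, 2.53], [-0.77, 2.02], [0.04, 2.7], [-1, 4.14], [0.28, 2.66], [-3.11, 3.11]. Speed limits (rad/s): [2.57, 2.57, 3.14, 3.14, 3.14, 3.14].

### API

Orientations are given as [roll, pitch, yaw] about the fixed x, y, z axes, in that order (R = Rz(yaw) Ry(pitch) Rx(roll)).
In Python, from plant import * gives the robot as it stands.
- The arm moves only by the tool step_arm, never from a script. Its argument "deltas" is one flat list of numbers, 5 for each row, row after row: the shift along the world's x, y, z in mm, then the turn about the world's z in degrees, then the finger opening in mm, from 0 to 91.8. In form: [tx, ty, tz, turn, gripper, tx, ty, tz, turn, gripper, ...]. A call has exactly 10 rows; each row shifts and turns the commanded pose from where the row before left it; what a row does not reach is not made up. A row lasts 1/8 s, in which the tool goes at most 62.5 mm and 10.7 degrees, less where a joint would pass 70% of its speed; a pose out of reach is approached as far as the arm can. A call is refused whole if a number of a shift passes 62.5 or a number of a turn 10.7, either way. A call with a gripper value outside its range is refused whole. The fingers move at their own pace and stop on an object; the grip force is fixed at half the most. Time passes only in rows, so rows that do not move let the fingers close, or fill a call up. It gives the time, the measured TCP pose, the force, the opening and the grip force at its end, in the units of the state.
- get_obs(): the state, without advancing time (a new reading comes with each control period).
- capture(name): name is "scene" or "top" or "wrist"; returns the picture (480x640x3 uint8, red, green, blue); there is no depth.
- camera_params(name): a dict with "mtx" (3x3 intrinsics, pixels), "k1" (the pictures are not rectified: a ray, as slopes to the right and down, at radius r is drawn at 1 + k1 r^2 times it, then the intrinsics apply), "rvec" (rotation vector, rad) and "tvec" (3), from world to camera coordinates, as OpenCV has them. Camera axes: x right, y down, z forward; pixel columns grow to the right and rows downward; lengths in mm; the calibration is good to about 2 mm. A picture is of the moment at which its call begins: read the wrist's pose just before it. camera_params takes no time and is no camera call; for the wrist camera it gives the pose at the moment of the call.
- close_job(): hands the job in; it is judged then, once.
The state is a dict: "time": time; "joint_positions": joint angles; "dq": joint speeds; "tau": joint torques, N m; "tool_pos": TCP position; "tcp_rot": TCP orientation; "contact_force": force on the tool from outside, world axes, zero at the start; "moment": the same for the moment, N m; "grip_width": finger opening in mm; "finger_force": force on a finger pad.
Only numpy, scipy, OpenCV 4.12 (cv2) and the standard library are available. Lean on these libraries where they do the work, as an engineer would, in place of code of your own. Each camera call takes 0.05 s, during which the arm holds its last target. There are 200 camera calls.

### The job

The splice is finished, so clear the jig: swing the red lever of the toggle clamp right back until the clamp stands fully open, and leave it open. Only then slide the brass finger template out of its guide rails, past their open end, and lay it down flat on the bottom of the grey steel parts tray, without dropping it. Leave the tray, the glue bottle, the try square, the tape roll and the cutters where they are.

Things in the scene. Friction and masses are not known exactly. Their poses are not given: they have to be found in the camera images.
- jig: grey belt splicing jig, fixed: base 12 mm thick, x -50..50, y -103..68 mm, with a toggle clamp with red lever at its -y end and two guide rails along y (y -26..58, top at z 25 mm). Origin at the bench surface, z up; +y points to the open end of the rails, out of which the template slides
- channel_end (a point): middle of the open end of the channel between the rails, on its floor (0, 58, 12 mm in the jig's frame). The channel runs along the jig's y and is 47 mm wide; keeper strips on the rails overhang it by 5 mm on each side, 10 mm above its floor, so the template cannot be lifted out, only slid to +y
- jig_clamp (a joint): clamp hinge, rad: 0 = closed, its black rubber pressure bar on the template; 1.22 = fully open (stop). Clamp bar and lever are one rigid piece turning about the jig's x axis through clamp_hinge: opening lifts the bar and swings the upright lever over to the jig's -y and down. Friction about 0.3 N m; stays where it is left
- clamp_hinge (a point): on the axis of the clamp hinge, at x 0, y -58, z 40 mm in the jig's frame; the axis is parallel to the jig's x
- lever_grip (a point): middle of the round red handle, to be gripped with the fingers closing along the jig's x (18 mm thick, 75 mm long). Closed, the handle is upright, and this point lies 19.5 mm to +y of the hinge and 95 mm above it (135 mm above the bench); the handle ends 35 mm above it. It moves with the clamp on a circle of radius 97 mm about the hinge
- template: finger-splice template, brass plate 44 (x) x 130 (y) x 5 mm, 0.2 kg, loose in the channel, y along the jig's y. Origin at the centre of its underside, at the start 12 mm above the bench and 40-50 mm to +y of the jig's origin. Four fingers at its -y end; the plain +y end, with a 10 mm hole, stands 37-47 mm out beyond the base over free air. Clear of the rails when slid 95 mm to +y
- template_grip (a point): point in the middle of the thickness of the template, 20 mm from its plain end (0, 45, 2.5 mm in its frame); grip here, across the 44 mm width
- tray: folded grey steel parts tray, loose, 100 (x) x 150 (y) x 20 mm outside, walls 2 mm, floor 2 mm thick, so inside 96 x 146 mm. Origin at the centre of its underside, y along its length. The template fits in lengthwise only, either end first
- glue: white glue bottle with red cap, standing, 36 mm across, 112 mm tall; origin under its base; a bystander
- square: black try square with steel blade, lying, 110 x 170 x 12 mm; a bystander
- roll: cream tape roll, lying, 101 mm across, 24 mm high; a bystander
- cutters: side cutters with red handles, lying, 59 x 197 x 16 mm; a bystander

How it is judged (in metres and radians):
On the way, in this order (a step that is already met when the one before it is completed fails the run):
1. the clamp is swung fully open (over 1.05 rad) with the template still in the guide rails (value of joint jig_clamp above 1.05 rad and y of template in the frame of jig below 0.075 m), for 0.2 s.
2. the template has been slid out past the open end of the rails (its origin over 130 mm to +y of the jig's) (y of template in the frame of jig above 0.13 m), for 0.1 s.
At the end, for the whole second after the job is handed in: the template lies still and flat on the tray's floor, wholly inside the walls (underside within 4 mm of the floor, tilt under 0.08 rad), and the clamp is still open (over 1.0 rad) (z of template in the frame of tray between 0 and 0.006 m and angle between template's own z axis and vertical below 0.08 rad and x of template in the frame of tray between -0.035 and 0.035 m and y of template in the frame of tray between -0.03 and 0.03 m and linear speed of template below 0.02 m/s and value of joint jig_clamp above 1 rad); the robot touches nothing.
It fails at once if the template is dragged out (over 15 mm) while the clamp is not open (value of joint jig_clamp below 0.5 rad and y of template in the frame of jig between 0.065 and 0.13 m).
It fails at once if the template is dropped (over 25 mm) (linear speed of template above 0.7 m/s and contact force between the fingers and template below 0.1 N).
It fails at once if the tray is pushed away (over 40 mm) (distance of tray from where it was at the start of the episode above 0.04 m).
It fails at once if a bystander is disturbed (over 30 mm) (distance of any of glue, square, roll, cutters from where it was at the start of the episode above 0.03 m or angle between glue's own z axis and vertical above 0.5 rad).
It also fails if it takes over 61 s, if anything falls off the work surface, if the arm or the gripper's body presses on something with over 40 N, if the wrist force passes 120 N, or if a joint passes its speed limit or range.

## Working session

There is one attempt and no reset: what is moved stays moved. The work goes in short steps, Python scripts to look and compute and a tool call to move; the robot and the scene stay as the last step left them, time stands still between calls to the robot, and variables do not carry over. Pictures are saved under pics/ and viewed, at most 10 in all, crops included, and the job is handed in when it is done.

Besides the shell and the picture viewer there is one more tool, called after ">>>" as name(argument=value, ...) on one line, values as JSON. step_arm: Moves the arm, as the interface text tells. Its arguments: {"type":"object","properties":{"deltas":{"type":"array","items":{"type":"number"}}},"required":["deltas"]}

```bash
mkdir -p pics; ls
python3 - <<'E'
from plant import *
import cv2
o=get_obs(); print(o)
for n in ("scene","top"):
    p=camera_params(n); print(n,p)
    im=capture(n); cv2.imwrite(f"pics/{n}0.png",im[:,:,::-1])
E
```

```text
pics
{'time': 0.0, 'joint_positions': array([ 1.06198028e+00,  3.42717546e-01,  1.52501141e+00, -7.45045782e-06,
        1.27541145e+00, -1.45976675e-01]), 'dq': array([ 0.00077909, -0.00098984, -0.00042918,  0.00030367, -0.00048697,
       -0.00012444]), 'tau': array([ 9.06045370e-04, -4.31230438e+01, -2.44230151e+01,  7.18078692e-02,
        5.57597622e-02, -1.14620548e-04]), 'tool_pos': array([186.10668311, 490.4688531 , 226.04961511]), 'tcp_rot': array([-3.14006032e+00, -2.18086021e-04,  2.77875529e+00]), 'contact_force': array([-0.02196837, -0.08741743,  0.10547989]), 'moment': array([ 0.00396237,  0.02533494, -0.00466954]), 'finger_force': 0.0, 'grip_width': 91.79421313332791}
scene {'mtx': array([[604.43327284,   0.        , 330.16773349],
       [  0.        , 604.43327284, 239.43965683],
       [  0.        ,   0.        ,   1.        ]]), 'k1': -0.05158325315934399, 'rvec': array([ 1.95416341, -0.44784037,  0.3243571 ]), 'tvec': array([-544.32992554,  192.36108779, 1373.49201489])}
top {'mtx': array([[601.69136716,   0.        , 313.49634148],
       [  0.        , 601.69136716, 244.57722075],
       [  0.        ,   0.        ,   1.        ]]), 'k1': -0.047450589520311455, 'rvec': array([ 2.10453629, -2.15949925,  0.15339626]), 'tvec': array([-3.34365948e-01,  6.21853325e+02,  1.22557447e+03])}
```

View pics/top0.png

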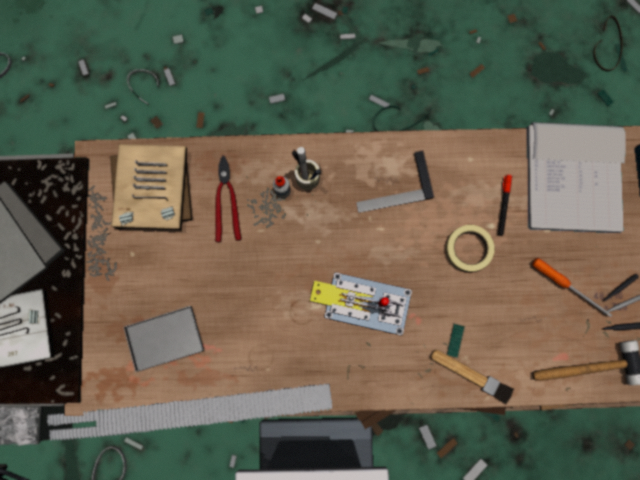

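View pics/scene0.png

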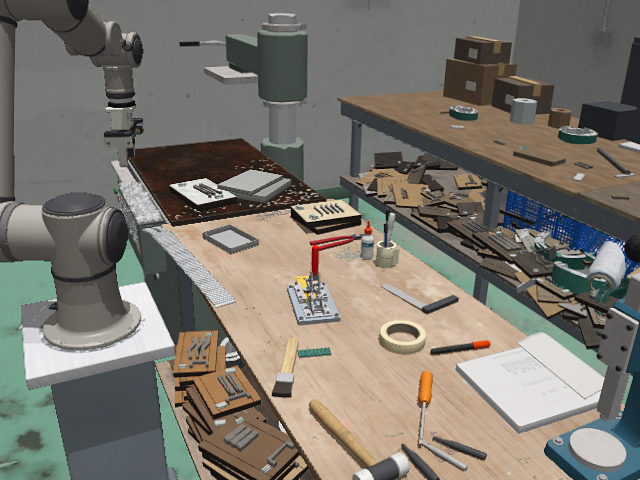

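The top view shows the jig at about (368,304) with its yellow template end at (325,293), and the tray at about (164,339). The cutters, glue, square and roll lie beyond. The scene view shows the upright red lever at (316,262).

```bash
cat > h.py <<'E'
import numpy as np, cv2
from plant import *
def cam(n):
    p=camera_params(n); return p["mtx"],p["k1"],cv2.Rodrigues(np.array(p["rvec"]))[0],np.array(p["tvec"])
def ray(c,uv):
    K,k,R,t=c
    n=cv2.undistortPoints(np.array([[uv]],float),K,np.array([k,0,0,0.]))[0,0]
    return -R.T@t, R.T@np.array([n[0],n[1],1])
def onz(c,uv,z):
    o,d=ray(c,uv); return o+d*(z-o[2])/d[2]
def proj(c,P):
    K,k,R,t=c
    return cv2.projectPoints(np.atleast_2d(np.array(P,float)),cv2.Rodrigues(R)[0],t,K,np.array([k,0,0,0.]))[0][:,0]
def rect(m):
    cs,_=cv2.findContours(m.astype(np.uint8),cv2.RETR_EXTERNAL,cv2.CHAIN_APPROX_NONE)
    return max(cs,key=cv2.contourArea)[:,0,:]
def planerect(c,cont,z):
    P=np.array([onz(c,q,z)[:2] for q in cont],np.float32)
    return cv2.minAreaRect(P)
E
python3 - <<'E'
from h import *
c=cam("top"); s=cam("scene")
print(proj(c,[[0,0,0],[186,490,226]]),proj(s,[[0,0,0],[186,490,226]]))
im=cv2.imread("pics/top0.png"); hsv=cv2.cvtColor(im,cv2.COLOR_BGR2HSV)
print(hsv[340,165],hsv[293,322],hsv[310,345],hsv[325,390],hsv[400,300], hsv[280,250])
roi=np.zeros(im.shape[:2],bool); roi[260:345,300:420]=1
H,S,V=[hsv[...,i].astype(int) for i in range(3)]
y=roi&(abs(H-28)<6)&(S>170)&(V>120); ct=rect(y); print("yel",y.sum(),ct.min(0),ct.max(0),planerect(c,ct,17))
j=roi&(H>85)&(H<130)&(V>90); ct=rect(cv2.morphologyEx(j.astype(np.uint8),cv2.MORPH_CLOSE,np.ones((9,9)))); print("jig",planerect(c,ct,12),ct.min(0),ct.max(0))
r2=np.zeros_like(roi); r2[295:385,110:220]=1
t=r2&(S<60); ct=rect(cv2.morphologyEx(t.astype(np.uint8),cv2.MORPH_OPEN,np.ones((5,5)))); print("tray",planerect(c,ct,20),ct.min(0),ct.max(0))
a=cv2.resize(im[255:345,295:425],None,fx=6,fy=6,interpolation=cv2.INTER_CUBIC)
cv2.imwrite("pics/c1.png",a)
E
```

```text
[[313.33419109 546.14428483]
 [ 29.92172695 481.12237009]] [[ 92.80730766 323.32060397]
 [127.54609774 161.69733326]]
[ 30   4 124] [ 28 172 199] [  4   9 200] [106  37 172] [120   2 154] [ 13 107 131]
yel 283 [311 283] [343 303] ((516.807373046875, -44.35615921020508), (70.68600463867188, 39.03545379638672), 74.43212890625)
jig ((496.5428466796875, -128.85165405273438), (169.01589965820312, 99.18157958984375), 75.86520385742188) [327 275] [409 332]
tray ((432.3625793457031, 309.5228576660156), (100.28427124023438, 152.20022583007812), 16.50211524963379) [125 307] [202 370]
```

View pics/c1.png

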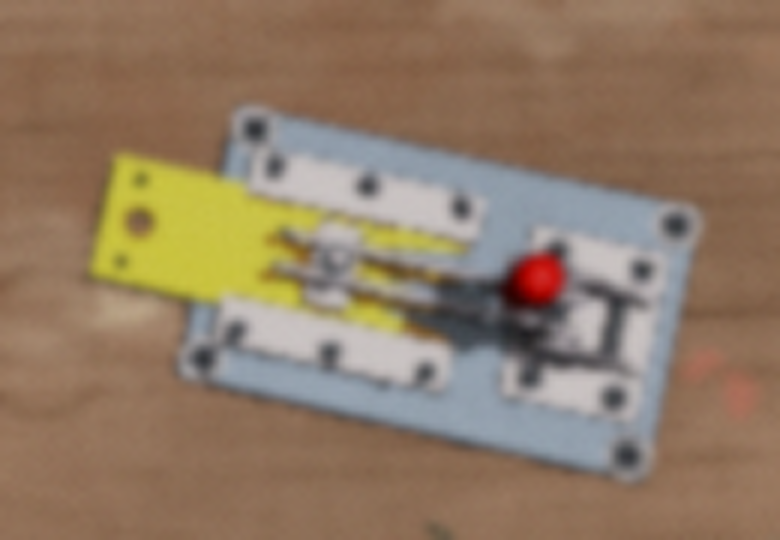

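The crop shows the jig with its +y (template) end to the left. The template's plain end corners are at about (314.2,280.3) and (310,301.2), the hole at (318.3,292), and the lever's top at (385,301.3). The jig rectangle measures 169x99 against the given 171x100, and the tray 100x152 against 100x150, so both fits are sound.

```bash
cat >> h.py <<'E'
A=np.radians(75.87-90); JX=np.array([np.cos(A),np.sin(A)]); JY=np.array([-np.sin(A),np.cos(A)])
JO=np.array([496.54,-128.85])+17.5*JY
def jig(x,y): return JO+x*JX+y*JY
def tojig(P): d=np.array(P)[:2]-JO; return np.array([d@JX,d@JY])
E
python3 - <<'E'
from h import *
c=cam("top"); s=cam("scene")
print("origin",JO,"grip",jig(0,-38.5),"tmplgrip0",jig(0,90),"open grip",jig(0,-140.6))
for q in [(314.2,280.3),(310,301.2),(318.3,292)]: print("tmpl",tojig(onz(c,q,17)))
print("lever top", onz(c,(385,301.3),165), tojig(onz(c,(385,301.3),165)))
im=cv2.imread("pics/scene0.png"); hsv=cv2.cvtColor(im,cv2.COLOR_BGR2HSV).astype(int)
m=((hsv[...,0]<6)|(hsv[...,0]>174))&(hsv[...,1]>180)&(hsv[...,2]>90); roi=np.zeros_like(m); roi[220:300,290:340]=1
v,u=np.nonzero(m&roi); print(u.min(),u.max(),v.min(),v.max(), u[v<v.min()+4].mean(), u[v>v.max()-4].mean())
P=lambda x,y,z: [*jig(x,y),z]
print(proj(s,[P(0,-38.5,170),P(0,-38.5,95),P(0,-38.5,135),P(-50,-103,12),P(50,-103,12),P(50,68,12)]))
print(proj(c,[P(0,-38.5,170)]))
E
```

```text
origin [ 500.81214904 -111.8794743 ] grip [ 491.41342115 -149.21463084] tmplgrip0 [522.78320123 -24.60248497] open grip [ 466.48848305 -248.22552651]
tmpl [ 23.11393861 105.14326476]
tmpl [-22.68002601 104.03133235]
tmpl [ 0.45532122 91.00629667]
lever top [ 490.72308032 -150.56381852  165.        ] [ -0.34008663 -39.97689503]
310 339 237 274 331.34375 314.6875
[[315.23988112 244.95645767]
 [314.78667732 273.98047917]
 [315.02546366 258.65994934]
 [298.41380261 320.57940837]
 [340.76238041 316.51238788]
 [325.28970151 282.36390237]]
[[384.53628271 300.78199276]]
```

>>> step_arm(deltas=[25, -35, 0, -8.33, 91.8, 25, -35, 0, -8.33, 91.8, 25, -35, 0, -8.33, 91.8, 25, -35, 0, -8.33, 91.8, 25, -35, 0, -8.33, 91.8, 25, -35, 0, -8.33, 91.8, 25, -35, 0, -8.33, 91.8, 25, -35, 0, -8.33, 91.8, 25, -35, 0, -8.33, 91.8, 25, -35, 0, -8.33, 91.8])

```text
time: 1.35
tool_pos: [436.8, 139.6, 226.5]
tcp_rot: [-3.141, 0.0, 1.32]
contact_force: [0.6, 0.3, 0.4]
grip_width: 92.1
finger_force: 0.0
```

>>> step_arm(deltas=[5.5, -32, -3, 0, 91.8, 5.5, -32, -3, 0, 91.8, 5.5, -32, -3, 0, 91.8, 5.5, -32, -3, 0, 91.8, 5.5, -32, -3, 0, 91.8, 5.5, -32, -3, 0, 91.8, 5.5, -32, -3, 0, 91.8, 5.5, -32, -3, 0, 91.8, 5.5, -32, -3, 0, 91.8, 5.5, -2, -3, 0, 91.8])

```text
time: 2.6
tool_pos: [491.2, -150.7, 196.2]
tcp_rot: [-3.141, 0.0, 1.322]
contact_force: [0.1, 0.4, -0.2]
grip_width: 91.8
finger_force: 0.0
```

Run:
```python
from h import *
c=cam("wrist"); im=capture("wrist"); cv2.imwrite("pics/w1.png",im[:,:,::-1])
P=lambda x,y,z: [*jig(x,y),z]
print(proj(c,[P(0,-38.5,170),P(0,45,17),P(22,105,17),P(-22,105,17),P(50,68,12),P(-50,68,12),P(50,-103,12)]))
```

```text
[[325.16283683 276.95052298]
 [324.38907504 118.40490013]
 [351.00085963  41.18051898]
 [297.59070896  41.31712475]
 [381.82935542  90.25472876]
 [266.87716445  90.53049781]
 [373.68073901 271.6243803 ]]
```

View pics/w1.png

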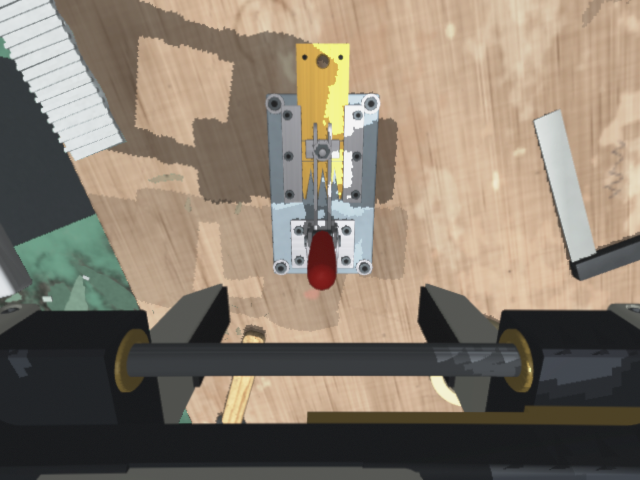

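The wrist view shows the lever's top at (321,277) between the fingers. The jig and template lie within a few pixels of the prediction, so I descend.

>>> step_arm(deltas=[0, 0.5, -16, 0, 91.8, 0, 0.5, -16, 0, 91.8, 0, 0, -16, 0, 91.8, 0, 0, -16, 0, 91.8, 0, 0, -14, 0, 70, 0, 0, 0, 0, 40, 0, 0, 0, 0, 10, 0, 0, 0, 0, 10, 0, 0, 0, 0, 10, 0, 0, 0, 0, 10])

```text
time: 3.9
tool_pos: [491.4, -148.2, 119.0]
tcp_rot: [3.141, 0.0, 1.325]
contact_force: [0.3, -0.6, -1.3]
grip_width: 36.3
finger_force: 0.0
```

>>> step_arm(deltas=[0, 0, 0, 0, 8, 0, 0, 0, 0, 8, 0, 0, 0, 0, 8, 0, 0, 0, 0, 8, 0, 0, 0, 0, 8, 0, 0, 0, 0, 8, 0, 0, 0, 0, 8, 0, 0, 0, 0, 8, 0, 0, 0, 0, 8, 0, 0, 0, 0, 8])

```text
time: 5.15
tool_pos: [490.7, -148.0, 118.7]
tcp_rot: [-3.14, 0.0, 1.325]
contact_force: [-5.5, 0.6, 3.5]
grip_width: 16.6
finger_force: 30.0
```

Run:
```python
from h import *
r=np.hypot(19.5,95); a0=np.arctan2(95,19.5); pr=None
for d in np.linspace(0,1.26,21):
    y=-58+r*np.cos(a0+d); z=40+r*np.sin(a0+d); p=np.array([*jig(0,y),z])
    if pr is not None: print(round(d,3),np.round(p-pr,1).tolist(), np.round(p,1))
    pr=p
```

```text
0.063 [-1.5, -5.8, 1.0] [ 489.9 -155.1  136. ]
0.126 [-1.5, -5.9, 0.7] [ 488.5 -160.9  136.7]
0.189 [-1.5, -5.9, 0.3] [ 487.  -166.9  137. ]
0.252 [-1.5, -5.9, -0.1] [ 485.5 -172.8  136.9]
0.315 [-1.5, -5.9, -0.5] [ 484.  -178.7  136.4]
0.378 [-1.5, -5.9, -0.9] [ 482.5 -184.5  135.5]
0.441 [-1.5, -5.8, -1.3] [ 481.1 -190.3  134.2]
0.504 [-1.4, -5.7, -1.6] [ 479.6 -196.1  132.6]
0.567 [-1.4, -5.6, -2.0] [ 478.2 -201.7  130.6]
0.63 [-1.4, -5.5, -2.4] [ 476.8 -207.1  128.3]
0.693 [-1.3, -5.3, -2.7] [ 475.5 -212.4  125.5]
0.756 [-1.3, -5.1, -3.0] [ 474.2 -217.6  122.5]
0.819 [-1.2, -4.9, -3.4] [ 473.  -222.5  119.1]
0.882 [-1.2, -4.7, -3.7] [ 471.8 -227.2  115.4]
0.945 [-1.1, -4.5, -4.0] [ 470.6 -231.7  111.5]
1.008 [-1.1, -4.2, -4.3] [ 469.6 -236.   107.2]
1.071 [-1.0, -4.0, -4.5] [ 468.6 -239.9  102.6]
1.134 [-0.9, -3.7, -4.8] [ 467.7 -243.6   97.9]
1.197 [-0.9, -3.4, -5.0] [ 466.8 -247.    92.8]
1.26 [-0.8, -3.1, -5.2] [ 466.  -250.1   87.6]
```

>>> step_arm(deltas=[-1.5, -5.8, 1, 0, 8, -1.5, -5.9, 0.7, 0, 8, -1.5, -5.9, 0.3, 0, 8, -1.5, -5.9, -0.1, 0, 8, -1.5, -5.9, -0.5, 0, 8, -1.5, -5.9, -0.9, 0, 8, -1.5, -5.8, -1.3, 0, 8, -1.4, -5.7, -1.6, 0, 8, -1.4, -5.6, -2, 0, 8, -1.4, -5.5, -2.4, 0, 8])

```text
time: 6.4
tool_pos: [476.1, -205.4, 112.5]
tcp_rot: [-3.141, -0.001, 1.325]
contact_force: [-6.8, 3.2, 9.9]
grip_width: 16.7
finger_force: 30.0
```

>>> step_arm(deltas=[-1.3, -5.3, -2.7, 0, 8, -1.3, -5.1, -3, 0, 8, -1.2, -4.9, -3.4, 0, 8, -1.2, -4.7, -3.7, 0, 8, -1.1, -4.5, -4, 0, 8, -1.1, -4.2, -4.3, 0, 8, -1, -4, -4.5, 0, 8, -0.9, -3.7, -4.8, 0, 8, -0.9, -3.4, -5, 0, 8, -0.8, -3.1, -5, 0, 8])

```text
time: 7.65
tool_pos: [464.4, -251.7, 72.9]
tcp_rot: [-3.141, 0.005, 1.325]
contact_force: [-15.9, -8.8, 14.0]
grip_width: 16.8
finger_force: 30.0
```

>>> step_arm(deltas=[0, 0, 0, 0, 50, 0, 0, 0, 0, 60, 0, 0, 0, 0, 60, 0, 0, 0, 0, 60, 0, 0, 0, 0, 60, 0, 0, 0, 0, 60, 0, 0, 15, 0, 80, 0, 0, 25, 0, 91.8, 0, 0, 30, 0, 91.8, 0, 0, 30, 0, 91.8])

```text
time: 8.9
tool_pos: [465.9, -249.0, 173.6]
tcp_rot: [3.14, 0.0, 1.325]
contact_force: [1.0, -0.8, 0.2]
grip_width: 90.7
finger_force: 0.0
```

Run:
```python
from h import *
o=get_obs(); print(o["tool_pos"],o["grip_width"])
s=cam("scene"); im=capture("scene")
t=capture("top")
a=cv2.resize(im[200:350,250:400],None,fx=2.6,fy=2.6,interpolation=cv2.INTER_CUBIC)
b=cv2.resize(t[240:350,290:430],None,fx=2.8,fy=3.5455,interpolation=cv2.INTER_CUBIC)
cv2.imwrite("pics/open.png",np.hstack([a,b])[:,:,::-1])
P=lambda y,z: [*jig(0,y),z]
r=np.hypot(19.5,95);a0=np.arctan2(95,19.5)
for d in (0.9,1.05,1.22):
    y=-58+r*np.cos(a0+d)-35*np.sin(d); z=40+r*np.sin(a0+d)+35*np.cos(d)
    print(d,(proj(s,P(y,z))-[250,200])*2.6,(proj(cam("top"),P(y,z))-[290,240])*[2.8,3.5455]+[390,0])
```

```text
[ 465.88401851 -248.99183746  173.61627652] 90.69847582070881
0.9 [[194.79290964 207.91191091]] [[804.52518415 263.19919285]]
1.05 [[197.82148716 230.85669821]] [[819.37066375 269.60955868]]
1.22 [[200.49881998 257.75937596]] [[831.25098537 275.74162502]]
```

View pics/open.png

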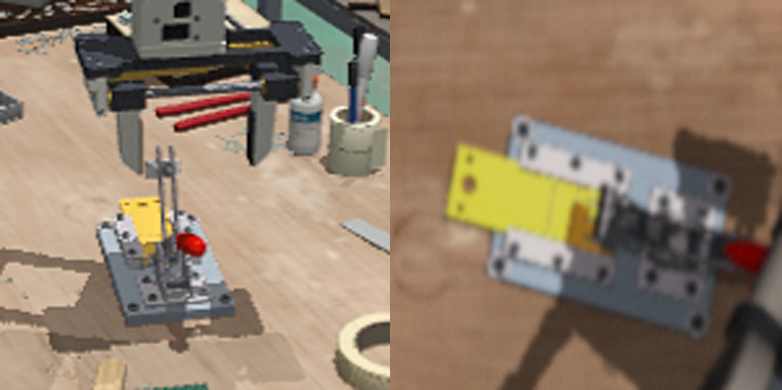

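The clamp stands open: the bar is upright at (165,170) in the scene crop and the red lever end at (192,245), matching the 1.22 rad prediction. The template has not moved. Next I go above its plain end.

>>> step_arm(deltas=[7, 27.6, 0, 0, 91.8, 7, 27.6, 0, 0, 91.8, 7, 27.6, 0, 0, 91.8, 7, 27.6, 0, 0, 91.8, 7, 27.6, 0, 0, 91.8, 7, 27.6, 0, 0, 91.8, 7, 27.6, -10, 0, 91.8, 7, 27.3, -20, 0, 80, 0, 0, -20, 0, 70, 0, 0, -10, 0, 70])

```text
time: 10.25
tool_pos: [521.1, -28.0, 110.5]
tcp_rot: [-3.14, 0.0, 1.326]
contact_force: [-0.5, -1.6, 0.6]
grip_width: 70.7
finger_force: 0.0
```

```bash
cat >> h.py <<'E'
def yel(im,c,z,name=None):
    hsv=cv2.cvtColor(im,cv2.COLOR_RGB2HSV).astype(int); H,S,V=[hsv[...,i] for i in range(3)]
    m=((H>18)&(H<34)&(S>140)&(V>60)).astype(np.uint8); m=cv2.morphologyEx(m,cv2.MORPH_OPEN,np.ones((5,5)))
    m=cv2.morphologyEx(m,cv2.MORPH_CLOSE,np.ones((9,9)))
    ct=rect(m)
    if name: cv2.imwrite(name,cv2.drawContours(im[:,:,::-1].copy(),[ct.reshape(-1,1,2)],-1,(255,0,255),1))
    return np.array([onz(c,q,z)[:2] for q in ct]),ct
E
python3 - <<'E'
from h import *
o=get_obs(); print(o["tool_pos"],o["tcp_rot"],tojig(o["tool_pos"]))
c=cam("wrist"); im=capture("wrist")
W,ct=yel(im,c,17,"pics/w2.png"); J=np.array([tojig(w) for w in W])
print("max y",J[:,1].max(),ct.min(0),ct.max(0))
for a in range(60,112,6):
    k=J[abs(J[:,1]-a)<3]
    if len(k): print(a,k[:,0].min(),k[:,0].max())
E
```

```text
[521.1154923  -28.01399911 110.50464314] [-3.13980511e+00  1.74987285e-04  1.32562386e+00] [-0.78442288 86.28457775]
max y 103.64714678105722 [294 218] [354 247]
84 -22.893773489642168 19.538990476888507
90 -22.77002231417026 20.018724274499995
96 -23.298684846569426 19.998020186707606
102 -23.20924360104295 13.3795851693463
```

View pics/w2.png

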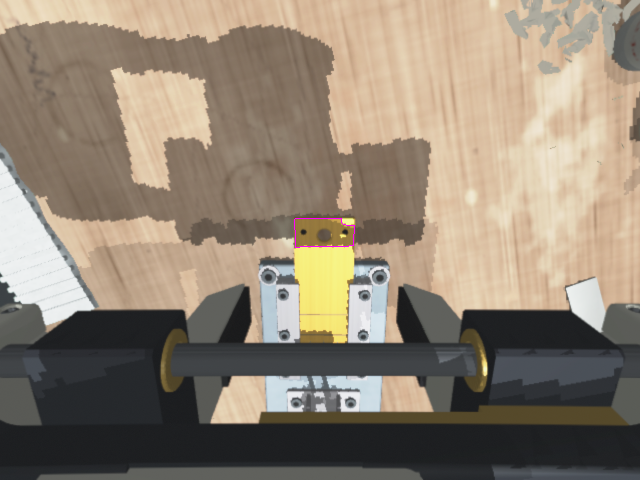

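The wrist view shows the template's plain end spanning columns 294–354 at row 218, centred between the fingers (250 and 398). I descend and grip it for the first slide.

>>> step_arm(deltas=[0, 0, -18, 0, 70, 0, 0, -18, 0, 70, 0, 0, -18, 0, 70, 0, 0, -18, 0, 70, 0, 0, -14, 0, 65, 0, 0, -8, 0, 60, 0, 0, -4, 0, 50, 0, 0, 0, 0, 35, 0, 0, 0, 0, 35, 0, 0, 0, 0, 35])

```text
time: 11.55
tool_pos: [521.9, -28.5, 13.8]
tcp_rot: [3.141, 0.0, 1.325]
contact_force: [-0.2, 0.4, -1.0]
grip_width: 43.3
finger_force: 30.0
```

>>> step_arm(deltas=[1.4, 5.6, 0, 0, 35, 1.4, 5.6, 0, 0, 35, 1.4, 5.6, 0, 0, 35, 1.4, 5.6, 0, 0, 35, 0, 0, 0, 0, 35, 0, 0, 0, 0, 58, 0, 0, 0, 0, 58, 0, 0, 0, 0, 58, 0, 0, 0, 0, 58, 0, 0, 0, 0, 58])

```text
time: 12.8
tool_pos: [527.4, -6.1, 13.5]
tcp_rot: [3.142, 0.0, 1.325]
contact_force: [0.0, -0.8, 0.1]
grip_width: 58.0
finger_force: 0.0
```

Run:
```python
from h import *
o=get_obs(); print(o["tool_pos"],tojig(o["tool_pos"]),o["grip_width"],o["contact_force"])
c=cam("wrist"); im=capture("wrist"); W,ct=yel(im,c,17); J=np.array([tojig(w) for w in W]); print(ct.min(0),ct.max(0),J.min(0),J.max(0))
cv2.imwrite("pics/w3.png",im[:,:,::-1])
c=cam("top"); im=capture("top")[250:340,280:400]
K=c[0].copy(); K[0,2]-=280; K[1,2]-=250
W,ct=yel(im,(K,*c[1:]),17); J=np.array([tojig(w) for w in W]); print(ct.min(0),ct.max(0),J.min(0),J.max(0))
```

```text
[527.39665205  -6.13150828  13.53890265] [-3.53188413e-02  1.09038373e+02] 58.0241093200802 [ 0.03140524 -0.84639626  0.05728705]
[278 264] [369 341] [-22.53337067  89.51717878] [ 20.15553847 130.19316114]
[62 41] [72 55] [-15.59649734  15.50504319] [17.43041831 37.9308264 ]
```

>>> step_arm(deltas=[-1.7, -6.8, 0, 0, 58, -1.7, -6.8, 0, 0, 58, -1.7, -6.8, -0.4, 0, 58, -1.7, -6.8, -0.4, 0, 58, 0, 0, 0, 0, 35, 0, 0, 0, 0, 35, 0, 0, 0, 0, 35, 0, 0, 0, 0, 35, 0, 0, 0, 0, 35, 0, 0, 0, 0, 35])

```text
time: 14.15
tool_pos: [520.6, -33.2, 12.7]
tcp_rot: [3.141, 0.0, 1.325]
contact_force: [0.2, -1.4, 0.2]
grip_width: 43.0
finger_force: 30.0
```

>>> step_arm(deltas=[1.8, 7, 0, 0, 35, 2.4, 9.6, 0, 0, 35, 2.4, 9.6, 0, 0, 35, 2.4, 9.6, 0, 0, 35, 2.4, 9.6, 0, 0, 35, 2.4, 9.6, 0, 0, 35, 2.4, 9.6, 0, 0, 35, 2.4, 9.6, 0, 0, 35, 2.4, 9.6, 0, 0, 35, 2.4, 9.6, 0, 0, 35])

```text
time: 15.4
tool_pos: [544.2, 60.8, 12.7]
tcp_rot: [3.142, -0.0, 1.325]
contact_force: [-0.6, -0.6, -2.4]
grip_width: 42.8
finger_force: 30.0
```

>>> step_arm(deltas=[1, 4, 3, 0, 35, 0, 4, 8, 0, 35, -3, 12, 10, 3.4, 35, -7, 16, 10, 3.4, 35, -8, 18, 10, 3.4, 35, -8, 18, 10, 3.4, 35, -8, 18, 8, 3.4, 35, -8, 18, 0, 3.4, 35, -8, 18, 0, 3.4, 35, -8, 18, 0, 3.4, 35])

```text
time: 16.65
tool_pos: [486.2, 205.3, 71.3]
tcp_rot: [-3.141, 0.0, 1.804]
contact_force: [-0.3, 0.1, -2.7]
grip_width: 42.8
finger_force: 30.0
```

>>> step_arm(deltas=[-8, 18, 0, 3.4, 35, -8, 18, 0, 0, 35, -8, 18, 0, 0, 35, -8, 18, 0, 0, 35, -8, 18, 0, 0, 35, -7, 14, 0, 0, 35, -6, 10, 0, 0, 35, -4, 6, 0, 0, 35, 0, 0, 0, 0, 35, 0, 0, 0, 0, 35])

```text
time: 17.9
tool_pos: [430.3, 323.8, 71.8]
tcp_rot: [3.141, 0.0, 1.859]
contact_force: [0.0, 0.1, -2.0]
grip_width: 42.5
finger_force: 30.0
```

Run:
```python
from h import *
o=get_obs(); print(o["tool_pos"],o["tcp_rot"],o["grip_width"])
c=cam("wrist"); im=capture("wrist")
B=np.radians(16.5); tx=np.array([np.cos(B),np.sin(B)]); ty=np.array([-tx[1],tx[0]]); C=np.array([432.4,309.5])
cor=proj(c,[[*(C+a*tx+b*ty),20] for a,b in((50,75),(-50,75),(-50,-75),(50,-75))]); print("pred tray corners",cor)
pi=im[:,:,::-1].copy(); cv2.polylines(pi,[cor.astype(np.int32).reshape(-1,1,2)],True,(255,0,255),1); cv2.imwrite("pics/w4.png",pi)
z=o["tool_pos"][2]+3.5; W,ct=yel(im,c,z)
d=W-o["tool_pos"][:2]; T=np.c_[d@tx,d@ty]; print("tmpl rel tcp in tray axes",T.min(0),T.max(0),ct.min(0),ct.max(0))
s=capture("scene"); cv2.imwrite("pics/s4.png",cv2.resize(s[110:290,150:350],None,fx=3,fy=3)[:,:,::-1])
```

```text
[430.25024122 323.81348351  71.75877799] [3.14139573e+00 1.89156066e-04 1.85864511e+00] 42.526934185308335
pred tray corners [[410.61942369 163.91405526]
 [234.33459471 163.96050702]
 [250.64207396 383.22576992]
 [394.7986657  383.20383948]]
tmpl rel tcp in tray axes [-23.1827037  -19.36560074] [20.3014442 48.5074656] [276 207] [373 342]
```

View pics/w4.png

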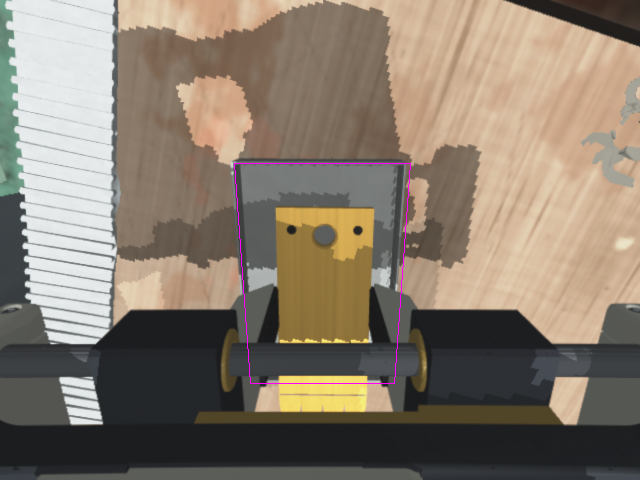

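View pics/s4.png

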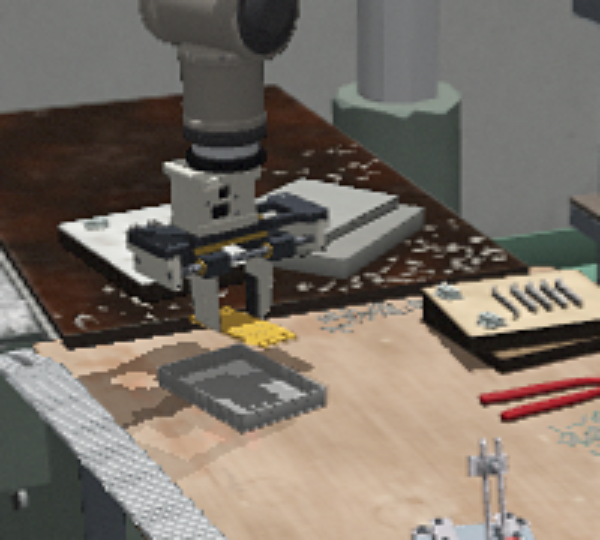

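The wrist view shows the tray rim (234–410 columns, far edge row 160) on the predicted outline, with the template's end at row 207 and parallel to the tray. The scene view shows the plate held level above the tray. I shift slightly and lower.

>>> step_arm(deltas=[-1.2, 1.2, 0, 0, 35, -1.1, 1.2, -6, 0, 35, 0, 0, -12, 0, 35, 0, 0, -12, 0, 35, 0, 0, -12, 0, 35, 0, 0, -10, 0, 35, 0, 0, -7, 0, 35, 0, 0, -5, 0, 35, 0, 0, -2, 0, 35, 0, 0, 0, 0, 35])

```text
time: 19.25
tool_pos: [427.8, 326.5, 6.0]
tcp_rot: [3.141, 0.0, 1.859]
contact_force: [-0.8, -1.6, 0.8]
grip_width: 42.7
finger_force: 30.0
```

>>> step_arm(deltas=[0, 0, -0.5, 0, 35, 0, 0, -0.5, 0, 35, 0, 0, -0.5, 0, 35, 0, 0, -0.5, 0, 35, 0, 0, -0.4, 0, 35, 0, 0, 0, 0, 35, 0, 0, 0, 0, 35, 0, 0, 0, 0, 35, 0, 0, 0, 0, 35, 0, 0, 0, 0, 35])

```text
time: 20.5
tool_pos: [427.9, 326.5, 4.0]
tcp_rot: [3.141, 0.0, 1.859]
contact_force: [-2.2, -4.0, 7.8]
grip_width: 43.1
finger_force: 30.0
```

>>> step_arm(deltas=[0, 0, 0, 0, 46, 0, 0, 0, 0, 48, 0, 0, 0, 0, 49, 0, 0, 0, 0, 49, 0, 0, 0.5, 0, 49, 0, 0, 2, 0, 49, 0, 0, 4, 0, 49, 0, 0, 8, 0, 49, 0, 0, 15, 0, 49, 0, 0, 20, 0, 49])

```text
time: 21.75
tool_pos: [427.7, 326.5, 54.0]
tcp_rot: [-3.142, 0.0, 1.859]
contact_force: [0.5, -0.1, 0.6]
grip_width: 49.0
finger_force: 0.0
```

>>> step_arm(deltas=[0, 0, 25, 0, 60, 0, -10, 25, 0, 60, 0, -20, 25, 0, 60, 0, -30, 10, 0, 60, 0, -30, 0, 0, 60, 0, -30, 0, 0, 60, 0, -10, 0, 0, 60, 0, 0, 0, 0, 60, 0, 0, 0, 0, 60, 0, 0, 0, 0, 60])

```text
time: 23.0
tool_pos: [427.6, 197.3, 137.8]
tcp_rot: [3.142, -0.0, 1.86]
contact_force: [-0.3, 0.1, -0.3]
grip_width: 60.2
finger_force: 0.0
```

Run:
```python
from h import *
o=get_obs(); print(o["time"],o["tool_pos"],o["grip_width"],o["finger_force"])
c=cam("wrist"); im=capture("wrist")
B=np.radians(16.5); tx=np.array([np.cos(B),np.sin(B)]); ty=np.array([-tx[1],tx[0]]); C=np.array([432.4,309.5])
W,ct=yel(im,c,7); d=W-C; T=np.c_[d@tx,d@ty]; print(T.min(0),T.max(0),T.mean(0),ct.min(0),ct.max(0))
cv2.imwrite("pics/w5.png",im[:,:,::-1])
s=capture("scene"); cv2.imwrite("pics/s5.png",cv2.resize(s[190:330,190:350],None,fx=4,fy=4,interpolation=cv2.INTER_CUBIC)[:,:,::-1])
```

```text
23.0 [427.6298491  197.29849993 137.79013742] 60.17512796087798 0.0
[-23.21742635 -60.59617436] [19.85477469 47.94843517] [-5.01692597 -7.84929406] [343  13] [399 172]
```

View pics/w5.png

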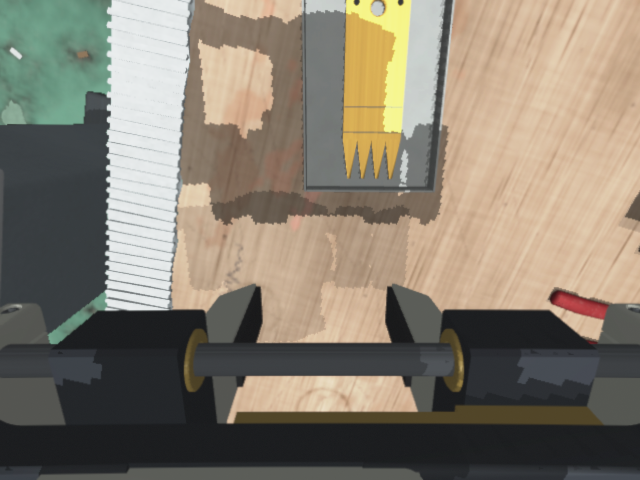

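View pics/s5.png

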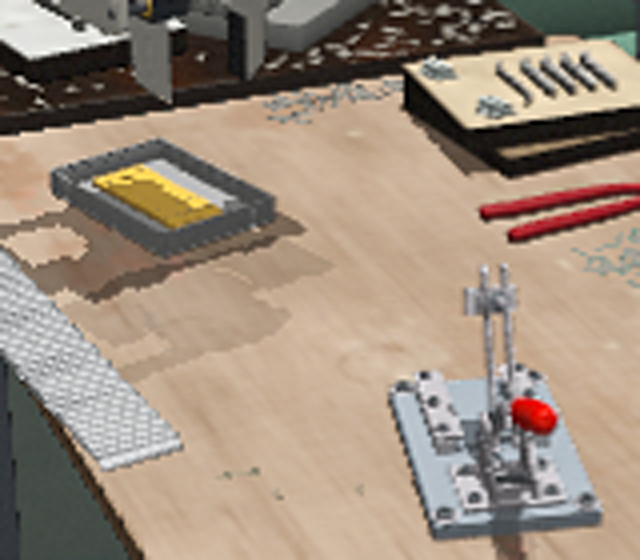

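The wrist view shows the template lying in the tray with its finger tips at row 180, clear of the near wall at row 187. The scene view shows the plate flat inside the walls and the clamp still open. The robot touches nothing, so I hand in.

```bash
python3 -c "
from plant import *
print(close_job())"
```

```text
the job is handed in; nothing more can be done
None
```

The job is handed in at about 23 s of the 61 s: the clamp is left fully open and the template lies flat inside the tray. The arm didn't go near the bystanders, and the hand-in printed no verdict.

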